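# Step the test load up through its interlocked keys

### The job

Step the test load up from off to full on the load selector: slide its orange lock tab fully up the slope, press the white, then the yellow, then the blue key, one at a time and never skipping a step, each until it latches down and the one before pops out, and leave each on untouched for at least a second before the next. Then slide the lock tab fully back down so that the blue key stays locked in. Press gently (a key must never take more than 30 N) and leave the things around it where they are.

Things in the scene. Friction and masses are not known exactly. Their poses are not given: they have to be found in the camera images.
- selector: grey bench load selector with black end plates, 224 mm wide, 180 deep, 273 high plus a carrying handle, fixed to the bench. Origin: centre of its underside; x to its back, y to the left along its width, z up. Its front panel slopes up and back at 30 deg from level: outward normal (-0.5, 0, 0.866), up the slope (0.866, 0, 0.5), 105 mm long, middle at (-0.050, 0, 0.046) in this frame
- hood_edge (a point): middle of the lower front edge of the meter head that hangs over the whole width of the panel; about 160 mm above the key tops and 12 mm nearer the robot, so the keys cannot be reached from straight above but from the front, roughly along the panel's normal, with the tool tilted 23 to 45 deg. Under the head, an upright face rises from the panel's upper edge
- red_cap: cap of the red key (load off), origin at the centre of its top face. The keys stand in a row along y, 36 mm between centres, from the left: red, white, yellow, blue. Caps are 18 x 18 mm and stand 15 mm proud of the panel when out, 8 when latched. The cap's z is the panel's outward normal, x up the slope, y to the left along the row
- white_cap: the same for the white key (low load)
- yellow_cap: the same for the yellow key (half load)
- blue_cap: the same for the blue key (full load)
- key_red (a joint): depth of the red key into the panel, m: 0 out, about 0.0068 latched, 0.0078 at a rubber stop that yields 1 mm per 14 N. Starts latched. As on a row of radio buttons, a pressed key pushes a sprung latch bar aside, which frees the key that was in, and catches once it has gone 7.2 mm deep. Takes 2.5 N at first, then about 5 to 8 N up to the stop. Two keys pressed together both catch
- key_white (a joint): the same for the white key; starts out (0)
- key_yellow (a joint): the same for the yellow key; starts out (0)
- key_blue (a joint): the same for the blue key; starts out (0)
- lock_top (a point): centre of the top of the orange lock tab, 54 mm to the right of the blue key; 10 mm wide along y, 14 along the slope, stands 16 mm proud of the panel; axes as for the keys; moves with the tab
- lock (a joint): position of the lock tab up the slope, m: 0 at the lower end (locked: the latch bar is blocked, so no key goes in more than about 1 mm and none pops out), 0.016 at the upper end (unlocked). About 2.5 N of friction; stays where it is left. Starts locked
- electrical_tape: black tape roll, 55 mm across, 19 high, lying on top of the selector; a bystander; origin under its centre
- capacitor_can: blue can, 35 mm across, 62 high, standing to the left of the selector; a bystander; origin under its centre
- heat_sink: black finned block 40 x 50 x 26 mm, left of the selector; a bystander; origin under its centre
- small_transformer: transformer 65 x 49 x 40 mm, right of the selector; a bystander; origin under its centre
- multimeter: yellow hand multimeter 138 x 68 x 39 mm lying on the bench at the right; a bystander; origin under its centre
- component_case: blue flat case 72 x 130 x 29 mm at the right; a bystander; origin under its centre
- marker: white and black marker pen 135 mm long, 17 thick, at the right; a bystander; origin under its centre

How it is judged:
On the way, in this order (a step that is already met when the one before it is completed fails the run):
1. the lock tab is slid up and the red key is still in (value of joint lock above 0.0125 m and value of joint key_red above 0.0055 m), for 0.1 s.
2. the white key alone is latched, untouched, for a second (value of joint key_white above 0.0055 m and value of joint each of key_red, key_yellow, key_blue below 0.002 m and contact force between each of the arm, the fingers and selector below 0.3 N), for 0.9 s.
3. the yellow key alone is latched, untouched, for a second (value of joint key_yellow above 0.0055 m and value of joint each of key_red, key_white, key_blue below 0.002 m and contact force between each of the arm, the fingers and selector below 0.3 N), for 0.9 s.
4. the blue key alone is latched, untouched, for a second, with the lock still open (value of joint key_blue above 0.0055 m and value of joint each of key_red, key_white, key_yellow below 0.002 m and value of joint lock above 0.008 m and contact force between each of the arm, the fingers and selector below 0.3 N), for 0.9 s.
At the end, for the whole second after the job is handed in: The blue key is latched down (more than 5.5 mm), the red, white and yellow keys are out (less than 2 mm down), and the lock tab is back at its lower end (within 3.5 mm) (value of joint lock below 0.0035 m and value of joint key_blue above 0.0055 m and value of joint each of key_red, key_white, key_yellow below 0.002 m); the robot touches nothing.
It fails at once if a key is pressed with more than 30 N (contact force between any of the fingers, the arm and red_cap above 30 N or contact force between any of the fingers, the arm and white_cap above 30 N or contact force between any of the fingers, the arm and yellow_cap above 30 N or contact force between any of the fingers, the arm and blue_cap above 30 N).
It fails at once if a step is skipped: yellow or blue pressed while red is in, or blue while white is in ((value of joint key_red above 0.004 m and value of joint any of key_yellow, key_blue above 0.003 m) or (value of joint key_white above 0.004 m and value of joint key_blue above 0.003 m)).
It fails at once if a thing around the selector is moved by more than 20 mm (distance of any of electrical_tape, capacitor_can, heat_sink, small_transformer, multimeter, component_case, marker from where it was at the start of the episode above 0.02 m).
It also fails if it takes over 59 s, if anything falls off the work surface, if the arm or the gripper's body presses on something with over 40 N, if the wrist force passes 120 N, or if a joint passes its speed limit or range.

### The arm

A 7-joint arm with a two-finger parallel gripper is mounted at the origin on a cart in front of the work surface, level with it; the furniture and walls round the work are solid. World frame = base frame: x ahead of the robot, y to its left, z up, the work surface at z = 0. Lengths are in m, angles in rad, forces in N, time in s.
With the tool pointing down it reaches from about 0.4 to 0.9 m from the base axis. Payload 5.6 kg.
Tool frame: the origin (TCP) lies at the very end of the fingers, on their centre line; the grasp point (between the pads) lies 19 mm behind it; z points along the fingers, y is the line along which they close (so a half turn about z gives the same grasp; the last joint's range is limited). The gripper opens to 92 mm and grips with 3 to 60 N. Pads are 20 mm wide; open, the fingers measure 128 mm over their backs; the gripper's body (75 mm by 189 mm) begins 69 mm behind the grasp point.
Start: joints at [-1.351, 0.468, -0.012, 1.603, 0.006, 1.071, -0.056], TCP at [0.169, 0.628, 0.215] pointing down, gripper open.
Joint ranges: [-2.53, 2.53], [-0.31, 2.02], [-1.57, 1.55], [0.28, 2.44], [-1.29, 4.43], [0.15, 1.84], [-2.92, 2.92]. Speed limits (rad/s): [2.57, 2.57, 3.14, 3.14, 3.14, 3.14, 3.14].

### API

Orientations are given as a unit quaternion [w, x, y, z].
In Python, from cell import robot gives the robot as it stands. The module is installed in compiled form; this text tells all that it offers.
- The arm moves only by the shell command python3 -m jog 'ROWS'. ROWS is JSON, a list of rows, each a list of 5 numbers: the opening, from 0 (shut) to 1 (fully open), then the shift along the tool's x, y, z in m, then the turn about the tool's z in degrees. A call has 1 to 8 rows; each row shifts and turns the commanded pose from where the row before left it, along the tool's axes as they then stand; what a row does not reach is not made up. A row lasts 1/10 s, in which the tool goes at most 50 mm and 8.59 degrees, less where a joint would pass 70% of its speed; a pose out of reach is approached as far as the arm can. A call with a gripper value outside its range is refused whole. The fingers move at their own pace and stop on an object; the grip force is fixed at half the most. Time passes only in rows, so rows that do not move let the fingers close. It gives the time, the measured TCP pose, the force, the opening and the grip force at its end, in the units of the state.
- robot.sense(): the state, without advancing time (a new reading comes with each control period).
- robot.snapshot(name): name is "scene" or "side" or "wrist"; returns the picture (400x640x3 uint8, red, green, blue); there is no depth.
- robot.calibration(name): a dict with "intrinsics" (3x3 intrinsics, pixels), "k1" (the pictures are not rectified: a ray, as slopes to the right and down, at radius r is drawn at 1 + k1 r^2 times it, then the intrinsics apply), "world_from_camera" (4x4, takes a point from camera to world coordinates). Camera axes: x right, y down, z forward; pixel columns grow to the right and rows downward; lengths in m; the calibration is good to about 2 mm. A picture is of the moment at which its call begins: read the wrist's pose just before it. calibration takes no time and is no camera call; for the wrist camera it gives the pose at the moment of the call.
- robot.close_job(): hands the job in; it is judged then, once.
The state is a dict: "time": time; "qpos": joint angles; "joint_vel": joint speeds; "joint_efforts": joint torques, N m; "ee_pos": TCP position; "orientation": TCP orientation; "contact_force": force on the tool from outside, world axes, zero at the start; "moment": the same for the moment, N m; "finger_gap": finger opening in m; "finger_force": force on a finger pad.
Only numpy, scipy, OpenCV 4.12 (cv2) and the standard library are available. Lean on these libraries where they do the work, as an engineer would, in place of code of your own. Each camera call takes 0.05 s, during which the arm holds its last target. There are 200 camera calls.

## Working session

There is one attempt and no reset: what is moved stays moved. The work goes in short steps, Python scripts to look and compute and a shell command to move; the robot and the scene stay as the last step left them, time stands still between calls to the robot, and variables do not carry over. Pictures are saved under pics/ and viewed, at most 10 in all, crops included, and the job is handed in when it is done.

```bash
mkdir -p pics; python3 - <<'E'
from cell import robot
import cv2,numpy as np
np.set_printoptions(precision=4,suppress=True)
s=robot.sense(); print({k:np.round(v,4) for k,v in s.items()})
for n in ("scene","side","wrist"):
    c=robot.calibration(n); print(n,c["intrinsics"],c["k1"]);print(np.array(c["world_from_camera"]))
    im=robot.snapshot(n); cv2.imwrite(f"pics/{n}0.png",im[:,:,::-1])
E
```

```text
{'time': np.float64(0.0), 'qpos': array([-1.351 ,  0.4684, -0.0116,  1.6036,  0.006 ,  1.0714, -0.0563]), 'joint_vel': array([ 0.0011, -0.    , -0.0005,  0.0003, -0.0008, -0.0005,  0.0005]), 'joint_efforts': array([  0.0002, -52.0563,  -0.0128, -24.3759,  -0.0568,   0.0171,
         0.0002]), 'ee_pos': array([0.1688, 0.6271, 0.2136]), 'orientation': array([-0.    ,  0.1311,  0.9914, -0.0009]), 'contact_force': array([-0.1115, -0.7706,  0.1517]), 'moment': array([-0.0139,  0.0243, -0.0423]), 'finger_force': np.float64(0.0), 'finger_gap': np.float64(0.0917)}
scene [[440.8015   0.     317.1322]
 [  0.     440.8015 197.724 ]
 [  0.       0.       1.    ]] 0.02197529592552198
[[ 0.7234 -0.5053  0.4705 -0.0452]
 [-0.6904 -0.5353  0.4866 -0.7041]
 [ 0.006  -0.6768 -0.7361  1.1   ]
 [ 0.      0.      0.      1.    ]]
side [[370.1283   0.     324.7843]
 [  0.     370.1283 202.9346]
 [  0.       0.       1.    ]] -0.04682008317093705
[[ 0.9999  0.0072  0.0153  0.5078]
 [-0.0088 -0.5523  0.8336 -1.0981]
 [ 0.0144 -0.8336 -0.5522  0.8623]
 [ 0.      0.      0.      1.    ]]
wrist [[340.6965   0.     316.1955]
 [  0.     340.6965 199.3714]
 [  0.       0.       1.    ]] -0.07471534328063917
[[ 0.2604  0.9236  0.2812  0.0901]
 [ 0.9655 -0.2491 -0.0758  0.6488]
 [ 0.0001  0.2913 -0.9566  0.3843]
 [ 0.      0.      0.      1.    ]]
```

View pics/scene0.png

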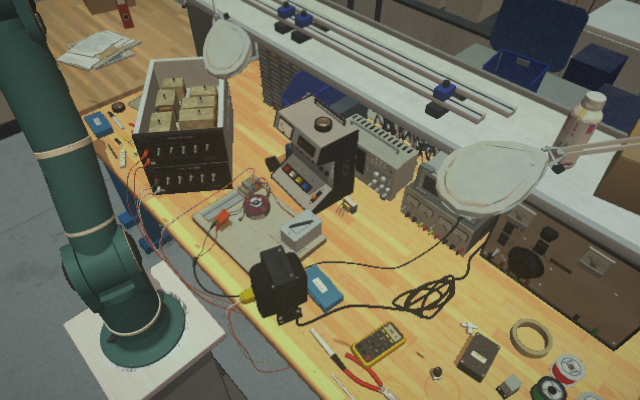

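View pics/side0.png

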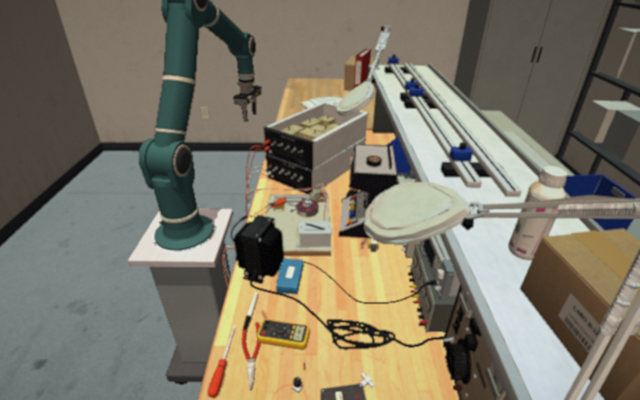

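The selector is at about (315,155) in scene, with its key row near (297,175); the side view also shows it near (365,190). I'll zoom in on both.

```bash
python3 - <<'E'
import cv2,numpy as np
a=cv2.imread("pics/scene0.png")[90:220,255:375]; b=cv2.imread("pics/side0.png")[135:255,325:405]
a=cv2.resize(a,None,fx=4,fy=4,interpolation=cv2.INTER_CUBIC);b=cv2.resize(b,None,fx=4,fy=4,interpolation=cv2.INTER_CUBIC)
h=max(a.shape[0],b.shape[0]); o=np.zeros((h,800,3),np.uint8)
o[:a.shape[0],:480]=a;o[:b.shape[0],480:800]=b
cv2.imwrite("pics/z0.png",o)
E
```

```text
(no output)
```

View pics/z0.png

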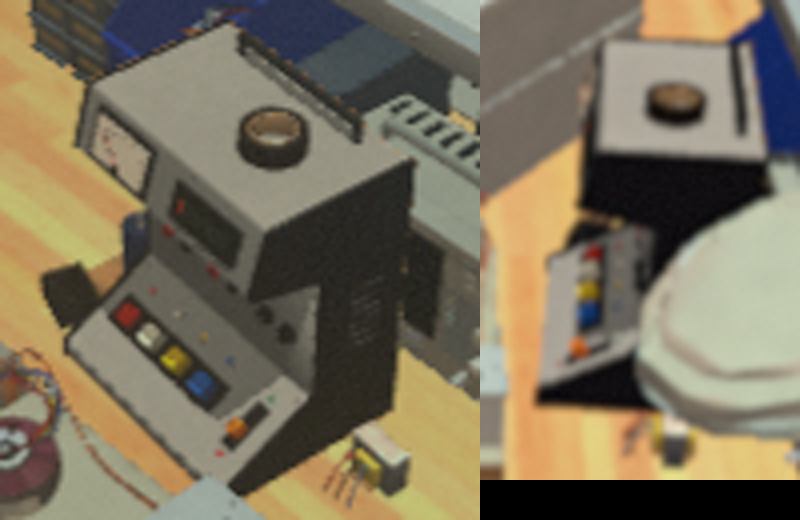

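The zoomed crop shows four keys (red, white, yellow, blue) running from (127,314) to (201,385) and the orange tab at (235,427) in the scene half. The same keys appear at x≈590, y 254–347 in the side half. Next I fit the pose.

```bash
cat > h.py <<'E'
import numpy as np,cv2
from cell import robot
from scipy.optimize import least_squares
np.set_printoptions(precision=4,suppress=True)
def proj(c,P):
    T=np.linalg.inv(np.array(c["world_from_camera"]));p=np.atleast_2d(P)@T[:3,:3].T+T[:3,3]
    s=p[:,:2]/p[:,2:];s=s*(1+c["k1"]*(s**2).sum(1,keepdims=True))
    K=np.array(c["intrinsics"]);return s*K[0,0]+K[:2,2]
U=np.array([.866,0,.5]);N=np.array([-.5,0,.866]);M=np.array([-.05,0,.046])
def sel(s,y,h): return M+U*s+N*h+np.array([0,y,0])
def world(p,L):
    c,s=np.cos(p[2]),np.sin(p[2]);L=np.atleast_2d(L)
    return L@np.array([[c,-s,0],[s,c,0],[0,0,1]]).T+[p[0],p[1],0]
def model(p): # x y yaw s y0 slock
    return [sel(p[3],p[4]-.036*i,.008 if i==0 else .015) for i in range(4)]+[sel(p[5],p[4]-.162,.016)]
E
python3 - <<'E'
from h import *
cs,cd=robot.calibration("scene"),robot.calibration("side")
A=np.array([[127,314],[150,335],[176,360],[201,385],[235,427]])/4+[255,90]
B=(np.array([[594,254],[589,271],[588,290],[588,313],[579,347]])-[480,0])/4+[325,135]
C=np.array([[90,87],[262,234],[412,160],[68,345],[226,490]])/4+[255,90]
def f(p,full=0):
    K=world(p,model(p))
    bx=world(p,[[p[6],.112,.273],[p[6],-.112,.273],[.09,-.112,.273],sel(-.0525,.112,0),sel(-.0525,-.112,0)])
    r=[proj(cs,K)-A,.7*(proj(cd,K)-B),.7*(proj(cs,bx)-C)]
    return r if full else np.concatenate(r).ravel()
s=least_squares(f,[.7,.1,0,0,.08,0,-.06],loss="soft_l1")
print(s.x,s.cost);[print(r) for r in f(s.x,1)];np.save("p0.npy",s.x)
print(world(s.x,model(s.x)))
E
```

```text
[ 0.6894  0.0761 -0.101  -0.0001  0.0749 -0.0063 -0.0568] 3.4177290632523163
[[ 0.6282  0.2088]
 [ 0.1184 -0.0551]
 [-0.0674 -0.3128]
 [ 0.1625 -0.4133]
 [ 0.2663 -0.0952]]
[[-0.5742  0.1575]
 [-0.4473 -0.3174]
 [-0.4799 -0.0772]
 [-0.6967 -0.385 ]
 [-0.6064 -0.1832]]
[[-0.6079 -0.4694]
 [ 0.552   0.3379]
 [ 1.432  -0.6282]
 [-0.0271 -1.0432]
 [-0.4548  0.6246]]
[[ 0.6432  0.1561  0.0529]
 [ 0.6361  0.1207  0.059 ]
 [ 0.6325  0.0848  0.059 ]
 [ 0.6288  0.049   0.059 ]
 [ 0.6176 -0.0041  0.0567]]
```

```bash
python3 -m jog '[[0,0,0,-0.05,0],[0,0,0,-0.05,0],[0,0,0,-0.05,0],[0,0,0,-0.05,0]]'; python3 -c "
from h import *
s=robot.sense();print(s['qpos'],s['ee_pos'],s['orientation'])"
```

```text
time: 0.55
ee_pos: [0.1688, 0.6272, 0.4164]
orientation: [0.0, 0.131, 0.991, -0.0]
contact_force: [0.2, 0.1, -0.4]
finger_gap: 0.0619
finger_force: 0.0
[-1.3585  0.3507 -0.0013  1.3232  0.0005  1.4681 -0.0519] [0.1688 0.6272 0.4164] [ 0.      0.1311  0.9914 -0.0002]
```

The pose fit residuals are under 1 px: selector at (0.689, 0.076), yaw −5.8°, key tops at z≈0.059, which agrees with the given geometry. The rows can't tilt the tool directly. Its pitch is q2+q4+q6 and q6 stops at 1.84, so raising and extending the arm towards the selector should tilt it. I'll first swing it round at a safe height.

```bash
python3 -m jog '[[0,-0.031,-0.0355,0,0],[0,-0.031,-0.0355,0,0],[0,-0.031,-0.0355,0,0],[0,-0.031,-0.0355,0,0],[0,-0.031,-0.0355,0,0],[0,-0.031,-0.0355,0,0],[0,-0.031,-0.0355,0,0],[0,-0.031,-0.0355,0,0]]'; python3 -m jog '[[0,-0.031,-0.0355,0,0],[0,-0.031,-0.0355,0,0],[0,-0.031,-0.0355,0,0],[0,-0.031,-0.0355,0,0],[0,-0.031,-0.0355,0,0],[0,-0.031,-0.0355,0,0],[0,-0.031,-0.0355,0,0],[0,-0.031,-0.0355,0,0]]';python3 -m jog '[[0,0,0,0,-4.7],[0,0,0,0,-4.7],[0,0,0,-0.05,0],[0,0,0,-0.05,0]]'; python3 -c "
from h import *
s=robot.sense();print(s['time'],s['qpos'],s['ee_pos'],s['orientation'])"
```

```text
time: 1.35
ee_pos: [0.335, 0.2869, 0.4145]
orientation: [-0.0, 0.131, 0.991, 0.0]
contact_force: [0.7, 0.7, -0.2]
finger_gap: 0.0005
finger_force: 0.0
time: 2.15
ee_pos: [0.5005, -0.0515, 0.4148]
orientation: [0.0, 0.131, 0.991, 0.0]
contact_force: [0.9, 1.2, -0.5]
finger_gap: 0.0003
finger_force: 0.0
time: 2.55
ee_pos: [0.4992, -0.0497, 0.5146]
orientation: [-0.002, 0.05, 0.999, -0.0]
contact_force: [1.4, -0.3, 0.4]
finger_gap: -0.0
finger_force: 0.0
2.55 [-0.6341  0.0298  0.7007  1.5098 -0.0187  1.6128  1.5374] [ 0.4992 -0.0497  0.5146] [-0.0019  0.0495  0.9988 -0.0002]
```

```bash
python3 -m jog '[[0,0,0,-0.05,0],[0,0,0,-0.05,0],[0,0,0,-0.05,0],[0,0,0,-0.05,0]]'; python3 -c "
from h import *
s=robot.sense();print(s['time'],s['qpos'],s['ee_pos'],s['orientation'])"; python3 -m jog '[[0,0,0,-0.05,0],[0,0,0,-0.05,0]]';python3 -c "
from h import *
s=robot.sense();print(s['time'],s['qpos'],s['ee_pos'],s['orientation'])"
```

```text
time: 2.95
ee_pos: [0.498, -0.0499, 0.6592]
orientation: [0.039, 0.05, 0.998, -0.002]
contact_force: [-0.3, 0.4, 0.1]
finger_gap: 0.0004
finger_force: 0.0
2.95 [-0.8299  0.0244  0.9113  1.2068 -0.0194  1.8416  1.5453] [ 0.498  -0.0499  0.6592] [ 0.039   0.05    0.998  -0.0015]
time: 3.15
ee_pos: [0.4923, -0.0468, 0.6899]
orientation: [0.071, 0.046, 0.996, -0.0]
contact_force: [-0.8, 0.1, -1.1]
finger_gap: 0.0003
finger_force: 0.0
3.15 [-0.5874 -0.0066  0.618   1.1626  0.0068  1.8416  1.5109] [ 0.4923 -0.0468  0.6899] [ 0.0714  0.0463  0.9964 -0.0002]
```

The tilt works: the tool z-axis now leans 8° towards +x, which is the right direction. I'll keep going up and out.

```bash
cat > st.py <<'E'
from h import *
from scipy.spatial.transform import Rotation as R
s=robot.sense();q=s['orientation'];r=R.from_quat([q[1],q[2],q[3],q[0]]).as_matrix()
p=np.load("p0.npy");c,t=np.cos(p[2]),np.sin(p[2]);W=np.array([[c,-t,0],[t,c,0],[0,0,1]])
print(s['time'],s['qpos'],s['ee_pos'],s['contact_force'])
rs=W.T@r;print("tool axes in selector (cols)",rs.round(3).tolist(),"tilt",np.degrees(np.arccos(-r[2,2])).round(1))
L=W.T@(s['ee_pos']-[p[0],p[1],0])-M
print("tcp s,y,h (mm)",1e3*np.array([L@U,L[1],L@N]))
E
python3 -m jog '[[0,-0.02,0,-0.045,0],[0,-0.02,0,-0.045,0],[0,-0.02,0,-0.045,0],[0,-0.02,0,-0.045,0]]'; python3 st.py; python3 -m jog '[[0,-0.02,0,-0.045,0],[0,-0.02,0,-0.045,0]]'; python3 st.py
```

```text
time: 3.55
ee_pos: [0.5327, -0.0541, 0.7653]
orientation: [0.149, 0.049, 0.988, -0.003]
contact_force: [0.5, 0.6, 0.4]
finger_gap: 0.0003
finger_force: 0.0
3.55 [-0.6937  0.0548  0.8172  0.9637 -0.055   1.8416  1.566 ] [ 0.5327 -0.0541  0.7653] [0.4772 0.575  0.3559]
tool axes in selector (cols) [[-0.956, -0.003, 0.294], [-0.001, 1.0, 0.008], [-0.294, 0.008, -0.956]] tilt 17.1
tcp s,y,h (mm) [ 279.2933 -145.3481  669.27  ]
time: 3.75
ee_pos: [0.5392, -0.0552, 0.8049]
orientation: [0.188, 0.049, 0.981, -0.005]
contact_force: [-0.1, -0.1, -0.8]
finger_gap: 0.0006
finger_force: 0.0
3.75 [-0.6062  0.0635  0.7362  0.8737 -0.061   1.8415  1.5651] [ 0.5392 -0.0552  0.8049] [-0.1096 -0.1065 -0.8471]
tool axes in selector (cols) [[-0.929, -0.004, 0.37], [-0.0, 1.0, 0.009], [-0.37, 0.008, -0.929]] tilt 21.7
tcp s,y,h (mm) [ 304.7542 -145.7763  700.3363]
```

```bash
python3 -m jog '[[0,-0.02,0,-0.045,0],[0,-0.02,0,-0.045,0],[0,-0.02,0,-0.045,0],[0,-0.02,0,-0.045,0],[0,-0.02,0,-0.045,0]]'; python3 st.py
```

```text
time: 4.25
ee_pos: [0.5222, -0.0554, 0.9046]
orientation: [0.285, 0.048, 0.957, -0.009]
contact_force: [-0.2, 1.2, -0.2]
finger_gap: 0.0004
finger_force: 0.0
4.25 [-0.8208  0.0311  0.9398  0.7034 -0.0422  1.8417  1.5582] [ 0.5222 -0.0554  0.9046] [-0.2329  1.243  -0.2482]
tool axes in selector (cols) [[-0.838, -0.003, 0.546], [0.002, 1.0, 0.01], [-0.546, 0.01, -0.838]] tilt 33.1
tcp s,y,h (mm) [ 340.0688 -147.7423  795.123 ]
```

```bash
python3 -m jog '[[0,-0.02,0,-0.045,0],[0,-0.02,0,-0.045,0]]'; python3 st.py; python3 -m jog '[[0,0.028,0,0.038,0],[0,0.028,0,0.038,0],[0,0.028,0,0.038,0],[0,0.028,0,0.038,0]]'; python3 st.py
```

```text
time: 4.45
ee_pos: [0.5062, -0.0541, 0.9431]
orientation: [0.322, 0.047, 0.946, -0.01]
contact_force: [0.5, 0.4, 0.2]
finger_gap: 0.0006
finger_force: 0.0
4.45 [-0.8801  0.0012  0.9365  0.6432  0.0139  1.8417  1.5366] [ 0.5062 -0.0541  0.9431] [0.4769 0.3936 0.1884]
tool axes in selector (cols) [[-0.792, -0.006, 0.61], [0.002, 1.0, 0.013], [-0.61, 0.012, -0.792]] tilt 37.6
tcp s,y,h (mm) [ 345.3674 -148.0512  836.4341]
time: 4.85
ee_pos: [0.5058, -0.0519, 0.7781]
orientation: [0.318, 0.048, 0.947, -0.004]
contact_force: [-0.1, 0.7, 0.5]
finger_gap: 0.0
finger_force: 0.0
4.85 [-0.7943 -0.3073  0.4878  1.3067  0.3483  1.4784  1.2695] [ 0.5058 -0.0519  0.7781] [-0.0978  0.6869  0.5322]
tool axes in selector (cols) [[-0.798, -0.007, 0.603], [0.008, 1.0, 0.023], [-0.603, 0.023, -0.797]] tilt 37.1
tcp s,y,h (mm) [ 262.3511 -145.9196  693.8715]
```

```bash
python3 -m jog '[[0,0.026,0.005,0.038,0],[0,0.026,0.005,0.038,0],[0,0.026,0.005,0.038,0],[0,0.026,0.005,0.038,0],[0,0.026,0.005,0.038,0]]'; python3 st.py; python3 -m jog '[[0,0.026,0.005,0.038,0],[0,0.026,0.005,0.038,0],[0,0.026,0.005,0.038,0]]'; python3 st.py
```

```text
time: 5.35
ee_pos: [0.5205, -0.0275, 0.552]
orientation: [0.318, 0.053, 0.947, -0.007]
contact_force: [1.5, -0.7, -0.0]
finger_gap: 0.0005
finger_force: 0.0
5.35 [-0.1343 -0.3003  0.0478  1.8457  0.136   0.9587  1.3344] [ 0.5205 -0.0275  0.552 ] [ 1.4733 -0.6792 -0.0247]
tool axes in selector (cols) [[-0.798, 0.003, 0.603], [0.015, 1.0, 0.014], [-0.603, 0.02, -0.798]] tilt 37.1
tcp s,y,h (mm) [ 159.7633 -120.1844  492.0174]
time: 5.65
ee_pos: [0.5288, -0.01, 0.4148]
orientation: [0.318, 0.052, 0.947, -0.007]
contact_force: [0.5, 0.2, -0.7]
finger_gap: 0.0002
finger_force: 0.0
5.65 [-0.1215 -0.2419  0.0039  2.0997  0.1928  0.654   1.2286] [ 0.5288 -0.01    0.4148] [ 0.4955  0.2061 -0.6711]
tool axes in selector (cols) [[-0.798, 0.002, 0.603], [0.014, 1.0, 0.015], [-0.603, 0.021, -0.797]] tilt 37.1
tcp s,y,h (mm) [  96.7641 -101.8456  369.9287]
```

```bash
python3 -m jog '[[0,0.026,0.005,0.038,0],[0,0.026,0.005,0.038,0],[0,0.026,0.005,0.038,0],[0,0,0,0,0],[0,0,0,0,0]]'; python3 st.py; python3 -c "
from h import *
c=robot.calibration('wrist');im=robot.snapshot('wrist');cv2.imwrite('pics/w1.png',im[:,:,::-1]);np.save('w1.npy',c['world_from_camera'])
p=np.load('p0.npy');print(proj(c,world(p,model(p))))"
```

```text
time: 6.15
ee_pos: [0.5379, 0.0068, 0.2793]
orientation: [0.318, 0.052, 0.947, -0.007]
contact_force: [0.9, -0.5, 0.5]
finger_gap: -0.0001
finger_force: 0.0
6.15 [-0.0478 -0.0705 -0.1096  2.2829  0.4323  0.3237  0.9335] [0.5379 0.0068 0.2793] [ 0.9363 -0.5113  0.5404]
tool axes in selector (cols) [[-0.798, 0.001, 0.603], [0.013, 1.0, 0.015], [-0.602, 0.02, -0.798]] tilt 37.1
tcp s,y,h (mm) [ 35.437  -84.2107 248.9605]
[[447.5088 110.1052]
 [419.2429 111.1662]
 [388.2734 111.3341]
 [356.9557 111.62  ]
 [309.4835 106.8827]]
```

View pics/w1.png

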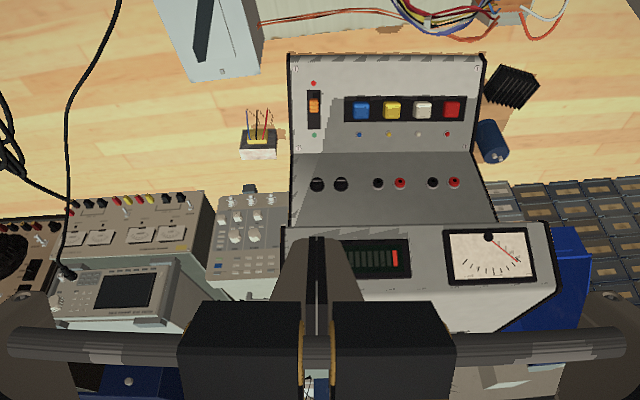

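The wrist view from below the head shows the keys at blue (361,110), yellow (392,111), white (422,111), red (452,110) and the lock tab at (314,105), about 4 px right of the prediction. I'll refit with colour-segmented centroids.

```bash
cat > seg.py <<'E'
from h import *
def seg(im,box):
    x0,y0,x1,y1=box;h=cv2.cvtColor(im[y0:y1,x0:x1],cv2.COLOR_BGR2HSV);out={}
    R={"red":((0,150,80),(5,255,255)),"white":((0,0,165),(35,45,255)),"yellow":((22,120,120),(35,255,255)),"blue":((100,120,80),(125,255,255)),"lock":((8,150,120),(18,255,255))}
    for k,(a,b) in R.items():
        n,l,st,ce=cv2.connectedComponentsWithStats(cv2.inRange(h,a,b))
        out[k]=[(st[i][:2]+[x0,y0]).tolist()+st[i][2:].tolist() for i in np.argsort(-st[1:,4])[:2]+1]
    return out
E
python3 - <<'E'
from seg import *
im=cv2.imread("pics/w1.png");print(seg(im,(300,85,470,128)))
cv2.imwrite("pics/w1z.png",cv2.resize(im[75:135,295:475],None,fx=4.4,fy=4.4,interpolation=cv2.INTER_CUBIC))
E
```

```text
{'red': [[443, 102, 17, 16, 238], [313, 85, 2, 1, 2]], 'white': [[300, 85, 170, 43, 2237], [417, 103, 15, 15, 146]], 'yellow': [[385, 102, 16, 17, 241]], 'blue': [[353, 102, 17, 17, 254]], 'lock': [[309, 100, 10, 13, 115]]}
```

View pics/w1z.png

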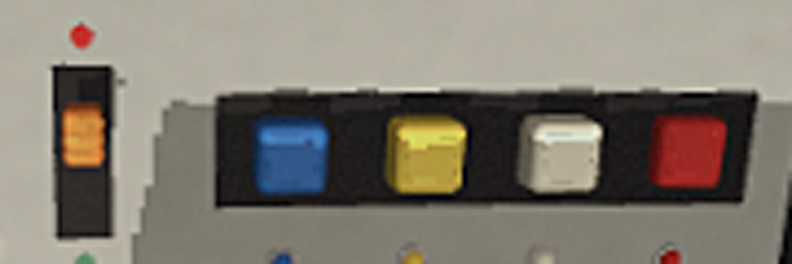

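```bash
python3 - <<'E'
from h import *
s=robot.sense();c=robot.calibration('wrist');print("tip",proj(c,s['ee_pos']))
cs,cd=robot.calibration("scene"),robot.calibration("side")
A=np.array([[127,314],[150,335],[176,360],[201,385],[235,427]])/4+[255,90]
B=(np.array([[594,254],[589,271],[588,290],[588,313],[579,347]])-[480,0])/4+[325,135]
Wp=np.array([[451.5,110.2],[422.7,110.3],[392.8,110.3],[361.3,110.3],[314,106.2]])
C=np.array([[90,87],[262,234],[412,160],[68,345],[226,490]])/4+[255,90]
def f(p,full=0):
    K=world(p,model(p))
    bx=world(p,[[p[6],.112,.273],[p[6],-.112,.273],[.09,-.112,.273],sel(-.0525,.112,0),sel(-.0525,-.112,0)])
    w=proj(c,K)-Wp
    if full!=2: w=w*1.5
    r=[proj(cs,K)-A,.7*(proj(cd,K)-B),.5*(proj(cs,bx)-C),w]
    return r if full else np.concatenate(r).ravel()
s=least_squares(f,[.7,.1,0,0,.08,0,-.06],loss="soft_l1")
print(s.x,s.cost);[print(r) for r in f(s.x,2)];np.save("p1.npy",s.x)
print(world(s.x,model(s.x)))
# wrist only, yaw/s fixed by spacing
def g(q): p=s.x.copy();p[:3]=q;return (proj(c,world(p,model(p)))-Wp).ravel()
t=least_squares(g,s.x[:3]);print("wrist only",t.x,t.cost)
E
```

```text
tip [[316.0284 251.3525]]
[ 0.6927  0.0761 -0.1111 -0.0011  0.0796 -0.0063 -0.0596] 7.540327855829233
[[ 0.4673 -0.9597]
 [-0.155  -1.2192]
 [-0.4516 -1.4638]
 [-0.3345 -1.55  ]
 [-0.1996 -1.4446]]
[[ 0.0029 -0.2511]
 [ 0.0813 -0.7508]
 [-0.005  -0.5357]
 [-0.2777 -0.8703]
 [-0.1042 -0.7832]]
[[-0.3044 -0.4935]
 [ 0.2029  0.2107]
 [ 1.3619 -0.532 ]
 [ 0.4058 -1.1098]
 [-0.1774  0.1781]]
[[-0.6996 -0.6756]
 [ 0.2621  0.0518]
 [-0.4955 -0.0218]
 [-0.0582  0.0204]
 [ 0.1297 -0.0831]]
[[0.647  0.1613 0.0524]
 [0.6395 0.1259 0.0585]
 [0.6355 0.0901 0.0585]
 [0.6315 0.0544 0.0585]
 [0.6205 0.0012 0.0567]]
wrist only [ 0.6929  0.0761 -0.1133] 0.5259711621666439
```

```bash
sed -i 's/p0.npy/p1.npy/' st.py; cat >> st.py <<'E'
import sys
print("slots y mm",1e3*(p[4]-np.array([0,.036,.072,.108,.162])),"s keys, lock",1e3*p[3],1e3*p[5])
for a in sys.argv[1:]:   # targets s,y,h in mm -> shift in tool axes, mm
    g=np.array(list(map(float,a.split(","))))/1e3
    d=sel(*g)-M-L; print(a,"-> tool shift mm",1e3*(rs.T@d)); L=sel(*g)-M
E
python3 st.py=1 2>/dev/null; python3 st.py -60,-82.4,60 -35,-82.4,8 -7.3,-82.4,8
```

```text
6.2 [-0.0481 -0.0721 -0.1091  2.2813  0.4325  0.3234  0.933 ] [0.5389 0.0069 0.2812] [1.6324 0.5748 0.5481]
tool axes in selector (cols) [[-0.796, -0.008, 0.605], [0.006, 1.0, 0.022], [-0.605, 0.021, -0.796]] tilt 37.3
tcp s,y,h (mm) [ 35.145  -85.7672 251.2937]
slots y mm [ 79.645  43.645   7.645 -28.355 -82.355] s keys, lock -1.0576411091386075 -6.26372904909921
-60,-82.4,60 -> tool shift mm [118.5068  -1.1775 177.8046]
-35,-82.4,8 -> tool shift mm [-18.2484  -1.0734  54.7238]
-7.3,-82.4,8 -> tool shift mm [-27.4782   0.0881   3.4926]
```

```bash
python3 -m jog '[[0,0.024,0,0.036,0],[0,0.024,0,0.036,0],[0,0.024,0,0.036,0],[0,0.024,0,0.036,0],[0,0.022,0,0.034,0],[0,0,0,0,0],[0,0,0,0,0]]';python3 st.py -35,-82.4,8; python3 -c "
from h import *
c=robot.calibration('wrist');im=robot.snapshot('wrist');cv2.imwrite('pics/w2.png',im[:,:,::-1])
p=np.load('p1.npy');print(proj(c,world(p,model(p))),proj(c,robot.sense()['ee_pos']))"
```

```text
time: 6.9
ee_pos: [0.5511, -0.0065, 0.1897]
orientation: [0.326, 0.061, 0.943, -0.026]
contact_force: [-0.2, 0.5, 0.2]
finger_gap: 0.0009
finger_force: 0.0
6.9 [-0.0845  0.1192 -0.0787  2.3661  1.5118  0.1945 -0.1625] [ 0.5511 -0.0065  0.1897] [-0.1835  0.4827  0.1647]
tool axes in selector (cols) [[-0.786, 0.02, 0.618], [0.01, 1.0, -0.019], [-0.618, -0.009, -0.786]] tilt 38.2
tcp s,y,h (mm) [  1.1696 -97.7597 165.2041]
slots y mm [ 79.645  43.645   7.645 -28.355 -82.355] s keys, lock -1.0576411091386075 -6.26372904909921
-35,-82.4,8 -> tool shift mm [ 58.3753  17.6544 150.1302]
[[500.7365 156.818 ]
 [467.4826 159.0784]
 [430.0919 159.1275]
 [392.2124 159.2584]
 [335.0575 154.633 ]] [[316.0605 251.1726]]
```

View pics/w2.png

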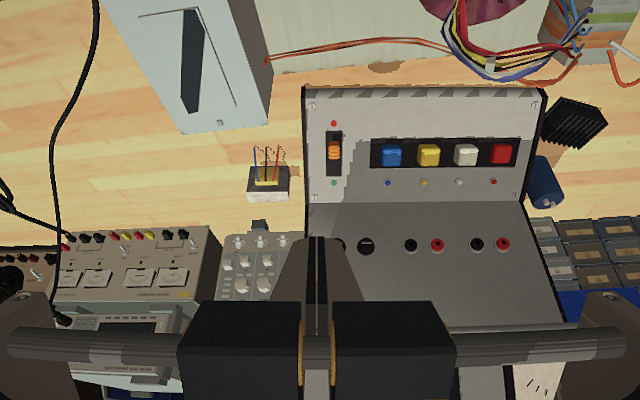

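The wrist picture shows the lock at (334,152) and the caps at about (391–501,155), matching the prediction. The row fell short because q6 (0.19) and q4 (2.37) are near their limits. I'll fit a kinematic model to the logged readings to find which tilts are reachable at the panel.

```bash
cat > fk.py <<'E'
from h import *
from scipy.spatial.transform import Rotation as R
import itertools
D=[([-1.351,.4684,-.0116,1.6036,.006,1.0714,-.0563],[.1688,.6271,.2136],[0,.1311,.9914,-.0009]),
([-1.3585,.3507,-.0013,1.3232,.0005,1.4681,-.0519],[.1688,.6272,.4164],[0,.1311,.9914,-.0002]),
([-.6341,.0298,.7007,1.5098,-.0187,1.6128,1.5374],[.4992,-.0497,.5146],[-.0019,.0495,.9988,-.0002]),
([-.5874,-.0066,.618,1.1626,.0068,1.8416,1.5109],[.4923,-.0468,.6899],[.0714,.0463,.9964,-.0002]),
([-.7943,-.3073,.4878,1.3067,.3483,1.4784,1.2695],[.5058,-.0519,.7781],[.318,.048,.947,-.004]),
([-.0478,-.0705,-.1096,2.2829,.4323,.3237,.9335],[.5379,.0068,.2793],[.318,.052,.947,-.007]),
([-.0845,.1192,-.0787,2.3661,1.5118,.1945,-.1625],[.5511,-.0065,.1897],[.326,.061,.943,-.026])]
def fk(q,k,sg):
    h,L1,L2,L3,b,t,a,c=k
    r=R.from_euler("z",b+sg[0]*q[0]);P=np.array([0,0,h])
    r=r*R.from_euler("y",q[1]);r=r*R.from_euler("z",sg[1]*q[2]);P=P+r.apply([a,0,L1])
    r=r*R.from_euler("y",q[3]);r=r*R.from_euler("z",sg[2]*q[4]);P=P+r.apply([c,0,L2])
    r=r*R.from_euler("y",q[5]);r=r*R.from_euler("z",t+sg[3]*q[6]);return P+r.apply([0,0,L3]),r
def fit():
    best=None
    for sg in itertools.product([1,-1],repeat=4):
      for t0 in (0,1.57,3.14,-1.57):
        def f(k):
            o=[]
            for q,p,w in D:
                P,r=fk(q,k,sg);o+=list(P-p)+list(.3*(r.as_matrix()-R.from_quat(w[1:]+w[:1]).as_matrix()).ravel())
            return np.array(o)
        for b0 in (0,2.66):
            s=least_squares(f,[.3,.52,.47,.3,b0,t0,0,0],max_nfev=60)
            if best is None or s.cost<best[0]: best=(s.cost,s.x,sg,f(s.x))
    return best
E
python3 - <<'E'
from fk import *
c,k,sg,res=fit();print(c,k,sg,abs(res).max());np.savez("k.npz",k=k,sg=sg)
lo=np.array([-2.53,-.31,-1.57,.28,-1.29,.15,-2.92]);hi=np.array([2.53,2.02,1.55,2.44,4.43,1.84,2.92])
p=np.load("p1.npy");q0=np.array(D[-1][0]);rng=np.random.default_rng(0)
Rw=R.from_euler("z",p[2])
for name,g in (("lock",[-.035,p[4]-.162,.008]),("white",[p[3],p[4]-.036,.01])):
  P=world(p,sel(*g))[0]
  for tilt in (20,24,28,32,36,40):
    a=np.radians(tilt);T=Rw.as_matrix()@np.array([[-np.cos(a),0,np.sin(a)],[0,1,0],[-np.sin(a),0,-np.cos(a)]])
    def f(q): x,r=fk(q,k,sg);return np.r_[x-P,.3*(r.as_matrix()-T).ravel()]
    b=min((least_squares(f,np.clip(x0,lo+.01,hi-.01),bounds=(lo,hi)) for x0 in [q0]+[rng.uniform(lo,hi) for _ in range(12)]),key=lambda s:s.cost)
    print(name,tilt,b.cost,b.x)
E
```

```text
0.0003884814994731975 [ 0.3287  0.5005  0.4779  0.3216 -0.0481  1.5271  0.0083  0.0119] (-1, -1, -1, -1) 0.008698948479704796
lock 20 7.009912518805931e-29 [ 0.1888  0.5518 -0.3393  2.0936  0.9292  0.2778  0.5209]
lock 24 3.124823670199089e-26 [ 0.8297  0.9675 -1.1903  2.1606  1.7105  0.8562  0.0507]
lock 28 7.414476901820187e-29 [ 0.5193  0.6581 -0.746   2.2093  1.8197  0.4723 -0.2604]
lock 32 7.603659050253277e-29 [ 0.0323  0.5388 -0.1692  2.2657  2.4716  0.2704 -1.0665]
lock 36 1.778849873985503e-28 [-1.14    1.2169  1.3115  2.2996  4.1333  0.9156  2.9195]
lock 40 1.1940669358703645e-31 [ 0.0391  0.5784 -0.1836  2.3447  2.741   0.5082 -1.3324]
white 20 1.3152758978474713e-28 [ 0.4108  0.7985 -0.951   1.9573  1.3316  0.7509  0.1223]
white 24 2.812389049173247e-28 [-0.3199  0.5559 -0.0115  1.9923  0.6812  0.2588  0.5031]
white 28 2.9264057726251975e-30 [ 0.5644  1.0123 -1.2128  2.0622  1.756   0.999  -0.1305]
white 32 2.250094088096501e-26 [-0.3192  0.5554 -0.0582  2.1041  1.7143  0.2529 -0.5486]
white 36 9.161140781427249e-31 [ 0.511   0.9567 -1.1204  2.15    1.9786  0.9739 -0.3756]
white 40 3.040208010074068e-31 [-0.5875  0.5927  0.2256  2.196   2.5016  0.3216 -1.4407]
```

The targets are reachable at this tilt once q5 turns through (about 2.5–2.7), so I'll go in smaller steps.

```bash
python3 -m jog '[[0,0.011,0.002,0.015,0],[0,0.011,0.002,0.015,0],[0,0.011,0.002,0.015,0],[0,0.011,0.002,0.015,0],[0,0,0,0,0]]' >/dev/null;python3 st.py -60,-82.4,60 -35,-82.4,8
```

```text
7.45 [ 0.0368  0.3068 -0.2346  2.3963  2.2083  0.3239 -0.8692] [ 0.5522 -0.0007  0.1166] [-0.1853 -0.0879 -0.2272]
tool axes in selector (cols) [[-0.789, 0.021, 0.614], [0.01, 1.0, -0.021], [-0.614, -0.011, -0.789]] tilt 37.9
tcp s,y,h (mm) [-34.9112 -91.8113 101.6984]
slots y mm [ 79.645  43.645   7.645 -28.355 -82.355] s keys, lock -1.0576411091386075 -6.26372904909921
-60,-82.4,60 -> tool shift mm [30.6492  9.9228 37.6713]
-35,-82.4,8 -> tool shift mm [-17.6458   1.3514  54.915 ]
```

```bash
python3 -m jog '[[0,0.005,0.003,0.02,0],[0,0.005,0.003,0.02,0],[0,0.005,0.003,0.02,0],[0,0.002,0.002,0.02,0],[0,0,0,0,0],[0,0,0,0,0]]';python3 st.py -38,-82.4,8 -7.3,-82.4,8; python3 -c "
from h import *
c=robot.calibration('wrist');im=robot.snapshot('wrist');cv2.imwrite('pics/w3.png',im[:,:,::-1])
p=np.load('p1.npy');print(proj(c,world(p,model(p))),proj(c,robot.sense()['ee_pos']))"
```

```text
time: 8.05
ee_pos: [0.5897, 0.0044, 0.0449]
orientation: [0.325, 0.061, 0.943, -0.027]
contact_force: [0.1, -0.3, 0.6]
finger_gap: 0.0006
finger_force: 0.0
8.05 [ 0.1006  0.543  -0.3123  2.3259  2.4005  0.4843 -1.0237] [0.5897 0.0044 0.0449] [ 0.0559 -0.2556  0.6127]
tool axes in selector (cols) [[-0.788, 0.021, 0.616], [0.01, 1.0, -0.022], [-0.616, -0.012, -0.788]] tilt 38.0
tcp s,y,h (mm) [-39.0141 -82.6217  21.2642]
slots y mm [ 79.645  43.645   7.645 -28.355 -82.355] s keys, lock -1.0576411091386075 -6.26372904909921
-38,-82.4,8 -> tool shift mm [ 0.8477  0.5096 13.2687]
-7.3,-82.4,8 -> tool shift mm [-30.3974   0.3892   4.2773]
[[566.716  286.321 ]
 [519.5967 295.081 ]
 [463.3658 296.3341]
 [405.4992 297.1133]
 [317.3879 291.8688]] [[316.2039 251.7829]]
```

View pics/w3.png

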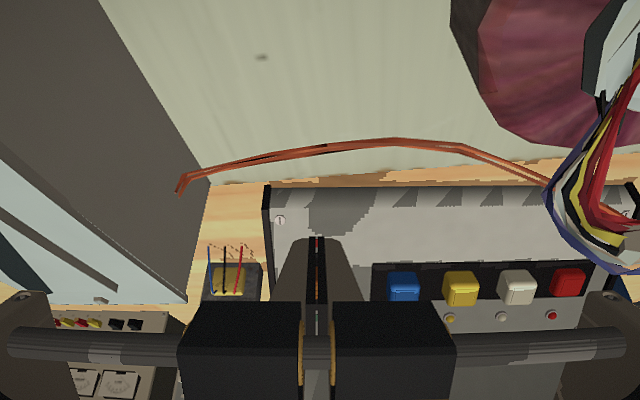

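In this view the caps (blue (404,288) to red (568,281)) sit about 6 px, or 3–4 mm, lower on the slope than predicted. The lock tab lines up with the finger seam at u≈317. I'll lower the tool beside the tab and push it up the slope.

```bash
python3 -m jog '[[0,0.001,0.0005,0.012,0],[0,0,0,0,0],[0,0,0,0,0]]'|grep -E "force|pos";python3 st.py -7.3,-82.4,9.5; python3 -m jog '[[0,-0.005,0,0.0005,0],[0,-0.005,0,0.0005,0],[0,0,0,0,0]]'|grep -E "force|pos";python3 -m jog '[[0,-0.005,0,0.0005,0],[0,0,0,0,0]]'|grep -E "force|pos"
```

```text
ee_pos: [0.5959, 0.0044, 0.0348]
contact_force: [0.3, -0.0, 0.1]
finger_force: 0.0
8.4 [ 0.1067  0.5746 -0.316   2.3119  2.4211  0.5001 -1.0345] [0.5959 0.0044 0.0348] [ 0.257  -0.0022  0.0846]
tool axes in selector (cols) [[-0.788, 0.021, 0.616], [0.009, 1.0, -0.021], [-0.616, -0.011, -0.788]] tilt 38.0
tcp s,y,h (mm) [-38.7977 -81.9532   9.413 ]
slots y mm [ 79.645  43.645   7.645 -28.355 -82.355] s keys, lock -1.0576411091386075 -6.26372904909921
-7.3,-82.4,9.5 -> tool shift mm [-31.2053  -0.0605   4.3128]
ee_pos: [0.6053, 0.0034, 0.0401]
contact_force: [0.3, 0.6, -0.6]
finger_force: 0.0
ee_pos: [0.6083, 0.0031, 0.0417]
contact_force: [-2.5, 1.0, -0.1]
finger_force: 0.6
```

Contact came near s≈−25, so the tab centre is at about −8. Now I push it through its 16 mm travel to the stop.

```bash
python3 -m jog '[[0,-0.004,0,0.0006,0],[0,-0.004,0,0.0006,0],[0,-0.004,0,0.0006,0],[0,-0.0025,0,0.0003,0],[0,0,0,0,0]]'|grep -E "force|pos";python3 st.py;python3 -m jog '[[0,-0.002,0,0.0003,0],[0,0,0,0,0]]'|grep -E "force|pos";python3 st.py|grep tcp
```

```text
ee_pos: [0.6187, 0.002, 0.0474]
contact_force: [-8.8, 1.2, 0.9]
finger_force: 3.7
9.4 [ 0.0829  0.5524 -0.2723  2.261   2.3682  0.4231 -0.9748] [0.6187 0.002  0.0474] [-8.7552  1.2488  0.9472]
tool axes in selector (cols) [[-0.792, 0.019, 0.611], [0.009, 1.0, -0.02], [-0.611, -0.01, -0.792]] tilt 37.7
tcp s,y,h (mm) [-12.6414 -81.8006   8.8672]
slots y mm [ 79.645  43.645   7.645 -28.355 -82.355] s keys, lock -1.0576411091386075 -6.26372904909921
ee_pos: [0.6188, 0.002, 0.0474]
contact_force: [-12.0, 1.8, 1.2]
finger_force: 5.0
tcp s,y,h (mm) [-12.4666 -81.7804   8.7839]
```

The tab reached its stop: the force rose to 12 N with no more motion. Now I back off, lift, and move over the white key, staying on the down-slope side to look first.

```bash
python3 -m jog '[[0,0.012,0,-0.002,0],[0,0.01,0,-0.035,0],[0,0,0.04,0,0],[0,0,0.04,0,0],[0,0,0.044,0,0],[0,0,0,0,0],[0,0,0,0,0]]'|grep -E "force|pos"; python3 st.py -5,43,18; python3 - <<'E'
from seg import *
c=robot.calibration('wrist');im=robot.snapshot('wrist')[:,:,::-1].copy();cv2.imwrite('pics/w4.png',im)
p=np.load('p1.npy');print(proj(c,world(p,model(p))))
print(seg(im,(120,180,600,340)))
E
```

```text
ee_pos: [0.6003, 0.131, 0.0649]
contact_force: [0.2, -1.2, -0.3]
finger_force: 0.0
10.3 [-0.2403  0.5207 -0.2542  2.2402  1.9641  0.5045 -0.8482] [0.6003 0.131  0.0649] [ 0.2288 -1.239  -0.3214]
tool axes in selector (cols) [[-0.787, 0.018, 0.617], [0.008, 1.0, -0.019], [-0.617, -0.01, -0.787]] tilt 38.1
tcp s,y,h (mm) [-32.0605  44.3174  40.3581]
slots y mm [ 79.645  43.645   7.645 -28.355 -82.355] s keys, lock -1.0576411091386075 -6.26372904909921
-5,43,18 -> tool shift mm [-23.6539  -0.6179  25.9636]
[[370.0029 262.9875]
 [316.2726 269.4111]
 [261.5843 269.252 ]
 [207.891  268.8237]
 [127.8551 262.2125]]
{'red': [[355, 245, 29, 28, 746], [121, 214, 9, 7, 46]], 'white': [[120, 180, 304, 131, 8784], [218, 192, 70, 21, 418]], 'yellow': [[245, 246, 29, 32, 690], [142, 180, 55, 17, 330]], 'blue': [[190, 246, 34, 32, 847], [213, 289, 7, 6, 36]], 'lock': [[307, 180, 97, 40, 618], [120, 268, 20, 17, 233]]}
```

View pics/w4.png

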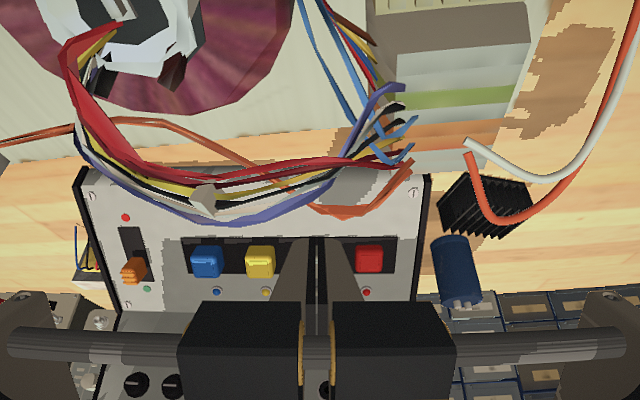

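The tab now sits at the top of its slot (130,270). The caps read about 3 mm lower on the slope than the model, and y is within 1 mm. White is behind the fingers at u≈316, so I'll align at s=−4 and press in small steps, watching force and TCP depth.

```bash
python3 -m jog '[[0,-0.0245,-0.0006,0,0],[0,0,0,0.023,0],[0,0,0,0,0],[0,0,0,0,0]]'|grep -E "force|pos"; python3 st.py -4,43.5,15|grep -E "tcp|->"; python3 -m jog '[[0,0,0,0.003,0],[0,0,0,0.003,0],[0,0,0,0,0]]'|grep -E "force"; python3 st.py |grep -E "tcp"
```

```text
ee_pos: [0.6323, 0.1222, 0.0611]
contact_force: [-0.2, 0.7, -0.1]
finger_force: 0.0
tcp s,y,h (mm) [-5.5697 39.2007 20.6283]
-4,43.5,15 -> tool shift mm [-0.7276  4.4427  5.6893]
contact_force: [-2.8, -2.0, 1.7]
finger_force: 1.5
tcp s,y,h (mm) [-5.8248 39.9119 14.8477]
```

```bash
python3 -m jog '[[0,0,0,-0.005,0],[0,-0.001,0.004,0,0],[0,0,0,0,0],[0,0,0,0.004,0],[0,0,0,0.003,0],[0,0,0,0,0]]'|grep -E "force"; python3 st.py |grep -E "tcp"; python3 -m jog '[[0,0,0,0.003,0],[0,0,0,0.002,0],[0,0,0,0,0]]'|grep -E "force"; python3 st.py |grep -E "tcp"
```

```text
contact_force: [-3.4, 1.5, 3.3]
finger_force: 2.1
tcp s,y,h (mm) [-4.0482 46.7818 12.8564]
contact_force: [-16.4, 1.3, 19.5]
finger_force: 12.2
tcp s,y,h (mm) [-3.9355 46.8921  9.1887]
```

25 N is close to the limit, and the key seems to be at its stop. I'll release and look.

```bash
python3 -m jog '[[0,0,0,-0.006,0],[0,0,0,-0.01,0],[0,0.02,0,-0.015,0],[0,0,0,0,0]]'|grep -E "force"; python3 st.py |grep -E "tcp"; python3 - <<'E'
from seg import *
im=robot.snapshot('wrist')[:,:,::-1].copy();im2=robot.snapshot('scene')[:,:,::-1].copy();cv2.imwrite('pics/s5.png',im2)
a=cv2.resize(im[200:320,100:440],(800,282),interpolation=cv2.INTER_CUBIC);b=cv2.resize(im2[150:215,265:345],(382,310),interpolation=cv2.INTER_CUBIC)
o=np.zeros((592,800,3),np.uint8);o[:282]=a;o[282:,:382]=b;cv2.imwrite('pics/c5.png',o)
print(robot.sense()['time'])
E
```

```text
contact_force: [-0.0, 0.3, -0.3]
finger_force: 0.0
tcp s,y,h (mm) [-29.1379  45.7295  36.7127]
12.45
```

View pics/c5.png

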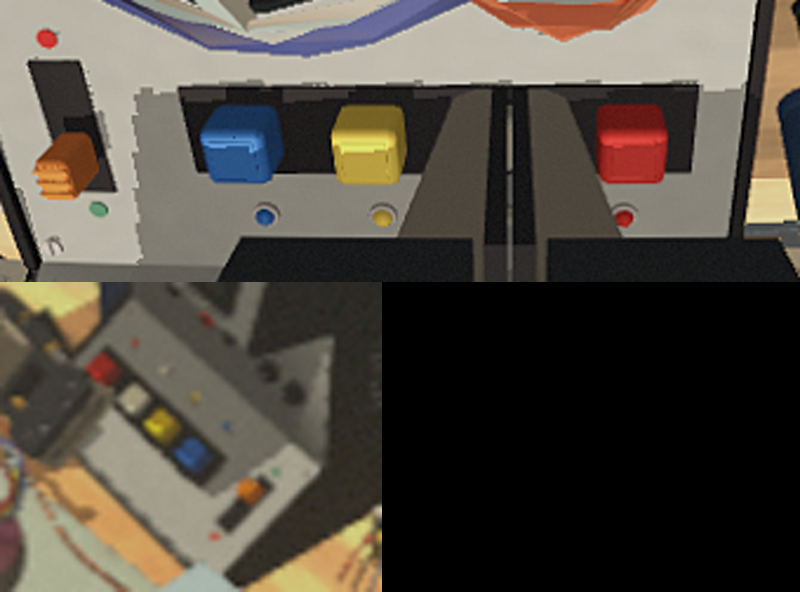

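Red has popped out: it shows the same raised edge as yellow and blue at (631,143). So white should be latched, and it was released at about 12.2 s. I'll wait over a second while moving above yellow, then check white with measurements.

```bash
python3 -m jog '[[0,0,-0.019,0,0],[0,0,-0.019,0,0],[0,0,0,0,0],[0,0,0,0,0],[0,0,0,0,0],[0,0,0,0,0],[0,0,0,0,0],[0,0,0,0,0]]'|grep -E "force";python3 -m jog '[[0,0,0,0,0],[0,0,0,0,0],[0,0,0,0,0]]'|grep -E "force"; python3 st.py -4,7.6,22 |grep -E "tcp|->"; python3 - <<'E'
from h import *
c=robot.calibration('wrist');im=robot.snapshot('wrist')[:,:,::-1].copy();cv2.imwrite('pics/w6.png',im)
p=np.load('p1.npy');print(proj(c,world(p,model(p))),robot.sense()['time'])
cv2.imwrite('pics/c6.png',cv2.resize(im[210:320,160:460],(800,293),interpolation=cv2.INTER_CUBIC))
E
```

```text
contact_force: [-0.6, 0.9, -0.0]
finger_force: 0.0
contact_force: [0.5, 0.2, -0.8]
finger_force: 0.0
tcp s,y,h (mm) [-27.2902   8.0181  36.6471]
-4,7.6,22 -> tool shift mm [-21.0397   0.1533  17.7349]
[[426.2413 259.9991]
 [373.028  266.7832]
 [316.5816 266.9472]
 [260.5436 266.8323]
 [176.6014 260.4303]] 13.6
```

View pics/c6.png

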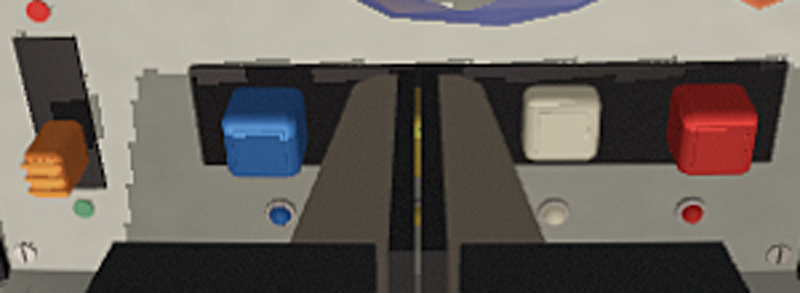

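White is flush and latched with red raised, and yellow is behind the fingers at u≈417. From the white press, cap contact is at h≈18 and the stop at about 10.4. I'll press yellow more gradually.

```bash
python3 -m jog '[[0,-0.021,0,0,0],[0,0,0,0.014,0],[0,0,0,0,0],[0,0,0,0,0],[0,0,0,0,0]]'|grep -E "force"; python3 st.py -4,7.6,22 |grep -E "tcp|->"
```

```text
contact_force: [-0.5, -0.1, -0.0]
finger_force: 0.0
tcp s,y,h (mm) [-5.3427  7.509  25.8498]
-4,7.6,22 -> tool shift mm [-0.7994  0.1813  3.9961]
```

```bash
python3 -m jog '[[0,-0.001,0,0.005,0],[0,0,0,0.004,0],[0,0,0,0.003,0],[0,0,0,0,0]]'|grep -E "contact"; python3 st.py |grep -E "tcp"; python3 -m jog '[[0,0,0,0.002,0],[0,0,0,0.001,0],[0,0,0,0,0]]'|grep -E "contact"; python3 st.py |grep -E "tcp"
```

```text
contact_force: [-0.9, -0.0, 0.8]
tcp s,y,h (mm) [-2.2752  7.3074 13.5556]
contact_force: [-6.8, 0.5, 6.4]
tcp s,y,h (mm) [-2.0463  7.3253 11.1988]
```

```bash
python3 -m jog '[[0,0,0,0.001,0],[0,0,0,0,0]]'|grep -E "contact"; python3 st.py |grep -E "tcp"; python3 -m jog '[[0,0,0,0.001,0],[0,0,0,0,0]]'|grep -E "contact"; python3 st.py |grep -E "tcp"
```

```text
contact_force: [-10.1, -0.4, 10.5]
tcp s,y,h (mm) [-1.9989  7.3418 10.5726]
contact_force: [-13.1, -0.3, 14.1]
tcp s,y,h (mm) [-1.9906  7.3515  9.921 ]
```

It's on the stop at 19 N. I'll release, back off the same way, and wait.

```bash
python3 -m jog '[[0,0,0,-0.006,0],[0,0,0,-0.012,0],[0,0.022,0,-0.015,0],[0,0,-0.018,0,0],[0,0,-0.018,0,0],[0,0,0,0,0],[0,0,0,0,0],[0,0,0,0,0]]'|grep -E "contact";python3 -m jog '[[0,0,0,0,0],[0,0,0,0,0]]'|grep -E "contact"; python3 st.py -4,-28,22 |grep -E "tcp|->"; python3 - <<'E'
from seg import *
c=robot.calibration('wrist');im=robot.snapshot('wrist')[:,:,::-1].copy();cv2.imwrite('pics/w7.png',im)
p=np.load('p1.npy');P=proj(c,world(p,model(p)));print(P,robot.sense()['time'])
old=cv2.imread('pics/w6.png')
for n,i in (("old",old),("new",im)):
    for k,b in (("yellow",(330,220,470,290)),("red",(330,220,490,290)),("blue",(200,220,310,290))):
        print(n,k,seg(i,b)[k][:1])
def wh(i,x0,x1): # white cap width/height against dark slot
    g=cv2.cvtColor(i,cv2.COLOR_BGR2GRAY)[230:275,x0:x1];n,l,st,_=cv2.connectedComponentsWithStats((g>110).astype(np.uint8));return st[1:][st[1:,4]>200].tolist()
print("white old",wh(old,345,400)); x=int(P[1,0]); print("white new",wh(im,x-27,x+28))
E
```

```text
contact_force: [0.1, -0.0, 0.5]
contact_force: [0.5, -0.6, -0.4]
tcp s,y,h (mm) [-28.0029 -27.1291  39.2586]
-4,-28,22 -> tool shift mm [-21.3876  -0.2698  20.4287]
[[476.7391 257.9656]
 [426.5116 264.8037]
 [371.0378 265.2225]
 [315.2787 265.3702]
 [231.2396 259.3686]] 16.25
old yellow []
old red [[410, 242, 34, 34, 1000]]
old blue [[243, 243, 32, 33, 900]]
new yellow [[355, 245, 28, 24, 592]]
new red [[465, 240, 25, 33, 726]]
new blue []
white old [[12, 13, 28, 27, 728]]
white new [[0, 20, 55, 25, 802]]
```

```bash
python3 - <<'E'
from seg import *
a=cv2.imread('pics/w7.png');b=cv2.imread('pics/w6.png')
for n,i,u in (("old",b,371),("new",a,424)):
    g=cv2.cvtColor(i,cv2.COLOR_BGR2GRAY)
    print(n,"col",g[230:290:2,u].tolist()); print("row258",g[258,u-30:u+31:2].tolist())
E
```

```text
old col [192, 125, 15, 51, 55, 23, 94, 118, 129, 173, 175, 173, 187, 186, 187, 187, 186, 187, 186, 190, 64, 118, 132, 134, 134, 132, 134, 134, 111, 134]
row258 [73, 72, 74, 46, 26, 31, 26, 39, 138, 169, 182, 187, 187, 187, 186, 187, 186, 186, 187, 188, 171, 181, 14, 30, 25, 25, 26, 27, 28, 31, 33]
new col [162, 48, 24, 17, 18, 61, 101, 101, 102, 102, 111, 157, 200, 193, 216, 163, 168, 166, 166, 165, 167, 169, 117, 115, 115, 115, 117, 117, 118, 116]
row258 [22, 21, 23, 20, 24, 24, 16, 89, 82, 78, 171, 220, 192, 218, 217, 216, 217, 201, 177, 177, 175, 174, 161, 82, 20, 27, 23, 24, 17, 21, 25]
```

White is raised again (34 px tall with a visible side face) and yellow is short, so yellow is latched alone. I'll wait a little more, then do blue.

```bash
python3 -m jog '[[0,0,0,0,0],[0,0,0,0,0],[0,0,0,0,0],[0,-0.022,0,0,0],[0,0,0,0.016,0],[0,0,0,0,0],[0,0,0,0,0],[0,0,0,0,0]]'|grep -E "contact"; python3 st.py -4,-28,22 |grep -E "tcp|->"
```

```text
contact_force: [0.5, -0.1, 0.0]
tcp s,y,h (mm) [ -4.8299 -28.4943  26.7257]
-4,-28,22 -> tool shift mm [-0.1674  0.5952  4.7847]
```

```bash
python3 -m jog '[[0,0,0,0.005,0],[0,0,0,0.004,0],[0,0,0,0.003,0],[0,0,0,0,0],[0,0,0,0,0]]'|grep -E "contact"; python3 st.py |grep -E "tcp"; python3 -m jog '[[0,0,0,0.002,0],[0,0,0,0.001,0],[0,0,0,0,0],[0,0,0,0,0]]'|grep -E "contact"; python3 st.py |grep -E "tcp"
```

```text
contact_force: [-2.6, -0.0, 1.8]
tcp s,y,h (mm) [ -3.0124 -28.5167  14.5363]
contact_force: [-5.6, 0.7, 2.8]
tcp s,y,h (mm) [ -2.7896 -28.4629  11.6395]
```

```bash
python3 -m jog '[[0,0,0,0.001,0],[0,0,0,0,0]]'|grep -E "contact"; python3 st.py |grep -E "tcp"; python3 -m jog '[[0,0,0,0.001,0],[0,0,0,0,0]]'|grep -E "contact"; python3 st.py |grep -E "tcp"
```

```text
contact_force: [-7.9, 1.6, 6.2]
tcp s,y,h (mm) [ -2.825  -28.4405  10.8539]
contact_force: [-11.7, 1.0, 10.2]
tcp s,y,h (mm) [ -2.8387 -28.4339  10.1595]
```

```bash
python3 -m jog '[[0,0,0,0.0007,0],[0,0,0,0,0],[0,0,0,-0.006,0],[0,0,0,-0.012,0],[0,0.022,0,-0.015,0],[0,0,-0.018,0,0],[0,0,-0.018,0,0],[0,0,-0.018,0,0]]'|grep -E "contact";python3 -m jog '[[0,0,0,0,0],[0,0,0,0,0],[0,0,0,0,0],[0,0,0,0,0],[0,0,0,0,0]]'|grep -E "contact"; python3 st.py 33,-82,40 33,-82,10 |grep -E "tcp|->"; python3 - <<'E'
from seg import *
c=robot.calibration('wrist');im=robot.snapshot('wrist')[:,:,::-1].copy();cv2.imwrite('pics/w8.png',im)
p=np.load('p1.npy');P=proj(c,world(p,model(p)));print(P,robot.sense()['time'])
for k,j in (("red",0),("yellow",2),("blue",3)):
    u=int(P[j,0]);print(k,seg(im,(u-30,225,min(640,u+30),290))[k][:1])
u=int(P[1,0]);g=cv2.cvtColor(im,cv2.COLOR_BGR2GRAY);print(g[225:295:2,u].tolist())
E
```

```text
contact_force: [0.8, -0.1, -0.8]
contact_force: [0.7, -0.3, 0.4]
tcp s,y,h (mm) [-28.5208 -81.0055  39.6832]
33,-82,40 -> tool shift mm [-60.9763  -0.2972   8.2273]
33,-82,10 -> tool shift mm [ 4.1602  0.554  29.7043]
[[552.3903 256.9766]
 [506.9532 264.0279]
 [453.3875 264.852 ]
 [398.4704 265.3968]
 [314.9802 259.9489]] 19.7
red [[543, 240, 33, 32, 785]]
yellow [[439, 251, 29, 24, 609]]
blue [[382, 246, 28, 23, 593]]
[164, 163, 173, 126, 20, 21, 21, 22, 104, 97, 97, 97, 97, 140, 184, 187, 208, 151, 157, 157, 157, 156, 157, 158, 129, 110, 111, 112, 111, 111, 112, 113, 111, 111, 111]
```

Blue is now latched (246–269) and yellow, white and red are raised. Blue was released about 1.1 s ago; I'll add a short wait and then go above the tab for the down-slope push.

```bash
python3 -m jog '[[0,0,0,0,0],[0,0,0,0,0],[0,0,0,0,0],[0,-0.015,0,0.002,0],[0,-0.015,0,0.002,0],[0,-0.015,0,0.002,0],[0,-0.015,0,0.002,0],[0,0,0,0,0]]'|grep -E "contact";python3 -m jog '[[0,0,0,0,0],[0,0,0,0,0]]'|grep -E "contact"; python3 st.py 32,-82,10 |grep -E "tcp|->"
```

```text
contact_force: [0.2, 0.3, -0.4]
contact_force: [0.1, -0.1, 0.1]
tcp s,y,h (mm) [ 30.4229 -82.5982  39.8838]
32,-82,10 -> tool shift mm [ 2.5326  1.1889 29.8013]
```

```bash
python3 -m jog '[[0,0.001,0.0005,0.01,0],[0,0.001,0.0005,0.01,0],[0,0,0,0.009,0],[0,0,0,0,0],[0,0,0,0,0]]'|grep -E "contact"; python3 st.py 22,-82,10 4,-82,10 |grep -E "tcp|->"; python3 -m jog '[[0,0.005,0,-0.0007,0],[0,0.005,0,-0.0007,0],[0,0,0,0,0]]'|grep -E "contact"; python3 st.py 4,-82,10 |grep -E "tcp|->"
```

```text
contact_force: [0.2, 0.1, 0.0]
tcp s,y,h (mm) [ 33.3439 -82.5685  10.3912]
22,-82,10 -> tool shift mm [11.2966  0.4301 -1.1787]
4,-82,10 -> tool shift mm [17.8283 -0.2314 -2.4665]
contact_force: [-0.2, -0.4, 0.4]
tcp s,y,h (mm) [ 22.5745 -82.0107  11.1964]
4,-82,10 -> tool shift mm [18.5629 -0.1875 -1.3596]
```

```bash
python3 -m jog '[[0,0.004,0,-0.0004,0],[0,0.004,0,-0.0004,0],[0,0.004,0,-0.0004,0],[0,0,0,0,0]]'|grep -E "contact"; python3 st.py|grep tcp; python3 -m jog '[[0,0.004,0,-0.0004,0],[0,0.004,0,-0.0004,0],[0,0,0,0,0]]'|grep -E "contact"; python3 st.py  |grep -E "tcp|->"
```

```text
contact_force: [1.6, -0.2, 2.1]
tcp s,y,h (mm) [ 11.6794 -82.0918  10.7105]
contact_force: [3.0, -0.2, 4.8]
tcp s,y,h (mm) [  5.4839 -82.0771  10.5211]
```

```bash
python3 -m jog '[[0,0.002,0,-0.0002,0],[0,0,0,0,0]]'|grep -E "contact"; python3 st.py|grep tcp; python3 -m jog '[[0,0.002,0,-0.0002,0],[0,0,0,0,0]]'|grep -E "contact"; python3 st.py  |grep -E "tcp|->"; python3 -m jog '[[0,0.002,0,-0.0002,0],[0,0,0,0,0]]'|grep -E "contact"; python3 st.py  |grep -E "tcp|->"
```

```text
contact_force: [5.2, -0.7, 6.2]
tcp s,y,h (mm) [  5.3841 -82.1126  10.6221]
contact_force: [8.1, -1.3, 5.8]
tcp s,y,h (mm) [  5.1931 -82.1345  10.6922]
contact_force: [11.0, -0.9, 6.0]
tcp s,y,h (mm) [  5.0701 -82.121   10.7828]
```

It stalls at s≈5.1, 16 mm from contact, so the tab is at its lower stop. I'll back off and check the tab and caps numerically.

```bash
python3 -m jog '[[0,-0.008,0,0,0],[0,-0.003,0,-0.012,0],[0,0,0,-0.02,0],[0,0.03,0,-0.015,0],[0,0.03,0,-0.015,0],[0,0,0,-0.03,0],[0,0,0,-0.03,0],[0,0,0.03,0,0]]'|grep -E "contact";python3 -m jog '[[0,0,0.03,0,0],[0,0,0,0,0],[0,0,0,0,0]]'|grep -E "contact"; python3 st.py|grep -E tcp; python3 - <<'E'
from seg import *
c=robot.calibration('wrist');im=robot.snapshot('wrist')[:,:,::-1].copy();cv2.imwrite('pics/w9.png',im)
p=np.load('p1.npy');M_=model(p);P=proj(c,world(p,M_));print(P,robot.sense()['time'])
print("lock if up",proj(c,world(p,sel(p[5]+.016,p[4]-.162,.016))))
for k,j in (("red",0),("yellow",2),("blue",3),("lock",4)):
    u,v=P[j].astype(int);print(k,seg(im,(max(0,u-25),max(0,v-45),u+25,v+35))[k][:1])
g=cv2.cvtColor(im,cv2.COLOR_BGR2GRAY);u,v=P[1].astype(int);print(g[v-35:v+30:2,u].tolist())
E
```

```text
contact_force: [-0.2, -0.1, 0.2]
contact_force: [0.0, -0.5, 0.0]
tcp s,y,h (mm) [-68.623  -18.2534  98.8887]
[[430.426  258.5025]
 [390.9553 263.4717]
 [348.8688 263.6351]
 [306.7607 263.6492]
 [243.319  259.0297]] 23.95
lock if up [[245.2456 274.2784]]
red [[420, 245, 24, 25, 515]]
yellow [[346, 253, 13, 18, 174]]
blue []
lock [[235, 248, 12, 15, 158]]
[103, 89, 139, 180, 183, 110, 29, 22, 28, 114, 108, 108, 113, 177, 206, 228, 171, 176, 176, 176, 177, 148, 121, 123, 125, 122, 126, 122, 122, 123, 122, 124, 123]
```

The tab is at the lower end (v≈255; the upper end would be about 271). Blue is hidden behind the fingers, so I'll step aside for one last check.

```bash
python3 -m jog '[[0,0,-0.045,0,0],[0,0,-0.04,0,0],[0,0,0,0,0],[0,0,0,0,0]]'|grep -E "contact"; python3 - <<'E'
from seg import *
c=robot.calibration('wrist');im=robot.snapshot('wrist')[:,:,::-1].copy();cv2.imwrite('pics/w10.png',im)
p=np.load('p1.npy');P=proj(c,world(p,model(p)));print(P,robot.sense()['time'])
for k,j in (("red",0),("yellow",2),("blue",3)):
    u,v=P[j].astype(int);print(k,seg(im,(u-22,v-40,u+22,v+30))[k][:1])
g=cv2.cvtColor(im,cv2.COLOR_BGR2GRAY)
for j in range(4): u,v=P[j].astype(int);print(j,g[v-30:v+20:2,u].tolist())
E
```

```text
contact_force: [0.1, 0.9, 0.2]
[[507.7613 259.6422]
 [471.1417 264.8388]
 [429.8352 265.2936]
 [387.9616 265.5878]
 [324.7546 261.3467]] 24.4
red [[499, 247, 26, 24, 474]]
yellow [[419, 255, 22, 18, 355]]
blue [[376, 251, 21, 18, 353]]
0 [167, 94, 66, 168, 166, 175, 32, 19, 22, 39, 39, 33, 39, 66, 95, 65, 58, 67, 64, 66, 66, 84, 113, 113, 112]
1 [166, 166, 175, 54, 22, 27, 7, 101, 97, 99, 107, 176, 207, 203, 160, 161, 160, 161, 165, 123, 112, 114, 115, 113, 115]
2 [165, 166, 174, 37, 25, 22, 59, 83, 84, 83, 107, 164, 184, 192, 138, 140, 143, 140, 145, 112, 114, 114, 115, 113, 112]
3 [166, 165, 169, 125, 37, 35, 29, 40, 46, 65, 64, 76, 77, 75, 76, 78, 74, 15, 118, 112, 114, 114, 115, 110, 108]
```

Blue is flush, with a dark slot gap below its cap and no side face. Red, white and yellow are raised, overlapping the slot edge. Handing in.

```bash
python3 -c "
from cell import robot
print(robot.close_job())"
```

```text
the job is handed in; nothing more can be done
None
```

The job is handed in at about 24 s: white, yellow and blue were latched in order, and the last picture shows blue down, the other three keys out and the lock tab back at its lower end. The highest press was about 25 N on white, and I saw no contact with the things around it, though I didn't check their positions and the hand-in returned no verdict.

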